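# Reset the desk power box under its push-latch cover

## Robot

A 6-joint arm with a two-finger parallel gripper is mounted at the origin on the work surface. World frame = base frame: x ahead of the robot, y to its left, z up, the work surface at z = 0. Lengths are in m, angles in rad, forces in N, time in s.
With the tool pointing down it reaches from about 0.225 to 0.875 m from the base axis. Payload 3.4 kg.
Tool frame: the origin (TCP) lies midway between the tips of the shut fingers; the grasp point (between the pads) lies behind it (manip.grip_point_offset is the z of the grasp point in the tool frame, in m); z points along the fingers, x is the direction in which the jaws open and shut, and the axes are right-handed (so a half turn about z gives the same grasp; the last joint's range is limited). The gripper opens to 85 mm and grips with 20 to 120 N. Pads are 22 mm wide; open, the fingers measure 114 mm over their backs; the gripper's body (76 mm by 85 mm) begins 54 mm behind the grasp point. The pads swing forward as they close: fully open they stand 13 mm farther back than shut.
Start: joints at [1.133, 0.276, 1.505, -0, 1.361, -0.121], TCP at [0.179, 0.546, 0.196] pointing down, gripper open.
Joint ranges: [-2.89, 2.89], [-0.75, 2.08], [0.22, 2.7], [-1.18, 4.32], [0.11, 2.71], [-2.7, 2.7]. Speed limits (rad/s): [2.57, 2.57, 3.14, 3.14, 3.14, 3.14].

## Interface

Orientations are given as a unit quaternion [w, x, y, z].
In Python, from rig import manip, eyes, recognise, regions_of, mark_of gives the robot as it stands.
- The arm moves only by the shell command python3 -m inch 'ROWS' [FORCE]. ROWS is JSON, a list of rows, each a list of 5 numbers: the gripper command: -1 is shut, 1 is fully open, values between are in proportion, then the shift along the tool's x, y, z in mm, then the turn about the tool's z in degrees. A call has 1 to 20 rows; each row shifts and turns the pose as measured when the row begins, along the tool's axes as they then stand; what a row does not reach is not made up. A row lasts 1/12 s, in which the tool goes at most 41.7 mm and 7.16 degrees, less where a joint would pass 70% of its speed; a pose out of reach is approached as far as the arm can. A call with a gripper value outside its range is refused whole. The fingers move at their own pace and stop on an object; FORCE is the grip in N (left out, the last holds). Time passes only in rows, so rows that do not move let the fingers close. It gives the time, the measured TCP pose, the force and the opening at its end, in the units of the state.
- manip.get_state(): the state, without advancing time (a new reading comes with each control period).
- eyes.get_image(name): name is "side" or "top" or "wrist"; returns a dict with "frame" (480x640x3 uint8, red, green, blue), "K" (3x3 intrinsics, pixels), "rvec" (rotation vector, rad) and "tvec" (3), from world to camera coordinates, as OpenCV has them; the wrist camera has in their place "mount" (4x4, takes a point from camera to tool coordinates, whose origin is the TCP and whose axes are the tool frame's). Camera axes: x right, y down, z forward; pixel columns grow to the right and rows downward; lengths in m; the calibration is good to about 2 mm. A picture is of the moment at which its call begins: read the wrist's pose just before it. There is no depth.
- manip.sign_off(): hands the job in, once; it reports no verdict.
Trained networks look in a picture, given as the dict that the camera call returned (one of the last four; its "shot" number tells which), for a name from the list of things; names that differ only in an ending like _2 or _b are one class to them, and where a whole thing is asked for, a point or a joint stands for the part that bears it (a point fixed in the world has none). Each returns a list of dicts, best first, with "confidence" (0 to 1); they miss things now and then, are a little off and sometimes report something else, mostly with a low value. They report only what shows in the picture. A call takes as long as a camera call. They do not tell look-alikes from the thing itself.
- recognise(picture, target): "bbox" ([left, top, width, height] in pixels, round what is visible of it).
- regions_of(picture, target): "mask" (480x640 bool, what is visible of it) and "bbox" ([left, top, width, height] in pixels, round what is visible of it).
- mark_of(picture, target): "point" ([row, column] in pixels: a listed point, or the origin of a listed thing).
The state is a dict: "clock": time; "qpos": joint angles; "qd": joint speeds; "effort": joint torques, N m; "position": TCP position; "ee_rot": TCP orientation; "contact_force": force on the tool from outside, world axes, zero at the start; "moment": the same for the moment, N m; "width": finger opening in m.
Only numpy, scipy, OpenCV 4.12 (cv2) and the standard library are available. Lean on these libraries where they do the work, as an engineer would, in place of code of your own. Each camera call takes 0.05 s, during which the arm holds its last target.

## Task

The power box on the desk has tripped. Press its white cover and let go so that it pops fully open, push the round reset button inside all the way down, then push the cover shut and press it again so that it latches and stays shut when you let go. Work with the fingertips only: nothing is picked up, and the other things on the desk stay where they are.

Things in the scene. Friction and masses are not known exactly. Their poses are not given: they have to be found in the camera images.
- power_box: desk power box: grey open-topped housing fixed to the desk, 116 (its x) x 130 (its y) x 60 mm high, walls 6; origin at the centre of its underside. Its +x points from the front (robot side) to the hinge side; yaw up to 0.4 rad. Under the cover: black deck 36 mm above the desk, two flat sockets behind, the reset button in front, a latch housing (top at 52 mm) in the front +y corner.
- cover (a joint): cover angle, rad: 0 latched shut (within 0.02), 1.55 sprung open, upright, at its stop. Push-push latch: press steadily (under 0.1 m/s) down past shut to -0.09 (7 mm at the press point; hard stop -0.102) and let go: it springs open in 1 to 2 s, so back away. From open, push to the same depth and let go: it latches at 0; another press reopens it. About 4 N before the stop; a force stop at 8 N is a full press.
- cover_press (a point): the place to press: point on the outer (upper when shut) face of the white cover, 80 mm from the hinge line, midway across, 20 mm in from the free front edge; moves with the cover, z axis out of the face. The cover is a plate 100 mm (hinge to free edge) x 114 wide x 8 thick; its top is 70 mm above the desk when shut, 10 above the rim.
- cover_hinge (a point): middle of the hinge line, fixed to the box, 66 mm above the desk, 52 mm from the box's origin along its +x; axes as the box's, hinge along y. The cover's outer face lies 4 mm outside the plane through the hinge line. Open, the cover stands upright (89 degrees): to shut it reach beyond it (hinge side), push its outer face over towards the front, then press down.
- reset_top (a point): centre of the top of the round white reset button under the cover, 26 mm dia, top 52 mm above the desk, 10 mm above its grey collar (38 dia); at box x -26, y -15 mm, so 78 mm in front of the hinge line. It moves straight down.
- reset (a joint): travel of the reset button, m: 0 up, 0.006 fully pressed (stop); 2 N to start, 5 N fully down; springs back up.
- spool: a wooden thread spool, 34 dia x 42 high, standing (mm); origin at the centre of its underside. Not part of the job, leave it where it is.
- ink_jar: a small glass jar with a black cap, 44 dia x 50 high, standing (mm); origin at the centre of its underside. Not part of the job, leave it where it is.
- eraser: a white block eraser, 42 x 24 x 14 high, lying flat (mm); origin at the centre of its underside. Not part of the job, leave it where it is.
- weight: a round steel pattern weight with a little knob, 52 dia x 40 high, standing (mm); origin at the centre of its underside. Not part of the job, leave it where it is.
- cup: a white ceramic cup, 72 dia x 85 high, standing (mm); origin at the centre of its underside. Not part of the job, leave it where it is.
- ruler: a steel ruler, 240 x 32 x 5 thick, lying flat (mm); origin at the centre of its underside. Not part of the job, leave it where it is.
There are look-alikes about, which are no part of the job. There is more than one size of the power_box; the job needs the smallest.

How it is judged:
By the outcome, as a careful person would: the job done as asked, in the order asked, and still so for the second after the job is handed in, with the robot touching nothing.
It also fails if it takes over 51 s, if anything falls off the work surface, if the arm or the gripper's body presses on something with over 40 N, if the wrist force passes 120 N, or if a joint passes its speed limit or range.

## Working session

There is one attempt and no reset: what is moved stays moved. The work goes in short steps, Python scripts to look and compute and a shell command to move; the robot and the scene stay as the last step left them, time stands still between calls to the robot, and variables do not carry over. Pictures are saved under pics/ and viewed, and the job is handed in when it is done.

```bash
mkdir -p pics; ls; python3 - <<'E'
from rig import manip, eyes, recognise, regions_of, mark_of
import cv2
s=manip.get_state();print({k:s[k] for k in ['clock','position','ee_rot','width','contact_force']},manip.grip_point_offset)
for n in ['top','side']:
    p=eyes.get_image(n);cv2.imwrite(f'pics/{n}0.png',p['frame'][:,:,::-1])
    for t in ['power_box','cover_press']:
        print(n,t,[(d['bbox'],round(d['confidence'],2)) for d in recognise(p,t)])
    for t in ['power_box','cover_press','cover_hinge']:
        print(n,t,[(d['point'],round(d['confidence'],2)) for d in mark_of(p,t)])
print(p['K'])
E
```

```text
pics
{'clock': 0.0, 'position': array([0.17887548, 0.54582926, 0.19535616]), 'ee_rot': array([ 4.38483943e-04,  8.09788314e-01,  5.86721439e-01, -8.04336199e-04]), 'width': 0.08514996415384325, 'contact_force': array([0.67279348, 0.92225656, 0.32042191])} -0.0187
top power_box [([292.1, 196.1, 55.0, 57.1], 0.86), ([148.7, 258.1, 89.3, 83.0], 0.78), ([355.3, 272.0, 82.6, 80.6], 0.72)]
top cover_press [([363.9, 275.2, 72.3, 67.3], 0.94), ([151.4, 261.8, 74.2, 70.6], 0.77)]
top power_box [([306.5, 392.7], 0.87), ([225.6, 318.7], 0.67), ([299.1, 199.9], 0.57)]
top cover_press [([314.7, 181.6], 0.78), ([324.8, 394.0], 0.77), ([232.5, 318.7], 0.63)]
top cover_hinge [([280.3, 409.4], 0.82), ([271.1, 196.1], 0.74), ([224.4, 320.9], 0.74), ([205.2, 326.9], 0.73)]
side power_box [([334.4, 222.9, 58.4, 57.8], 0.97), ([299.0, 117.3, 25.0, 37.3], 0.41)]
side cover_press [([263.7, 294.0, 79.5, 83.5], 0.76), ([209.6, 143.8, 59.6, 47.3], 0.68), ([335.7, 219.6, 52.8, 46.1], 0.66)]
side power_box [([189.7, 242.3], 0.84), ([354.6, 297.2], 0.69), ([258.4, 357.7], 0.59)]
side cover_press [([167.0, 221.8], 0.9), ([332.8, 279.3], 0.88), ([241.2, 348.2], 0.64)]
side cover_hinge [([161.3, 265.7], 0.92), ([236.0, 381.7], 0.7), ([324.4, 334.1], 0.66)]
[[611.15419928   0.         326.16795615]
 [  0.         611.15419928 237.3329987 ]
 [  0.           0.           1.        ]]
```

View pics/top0.png

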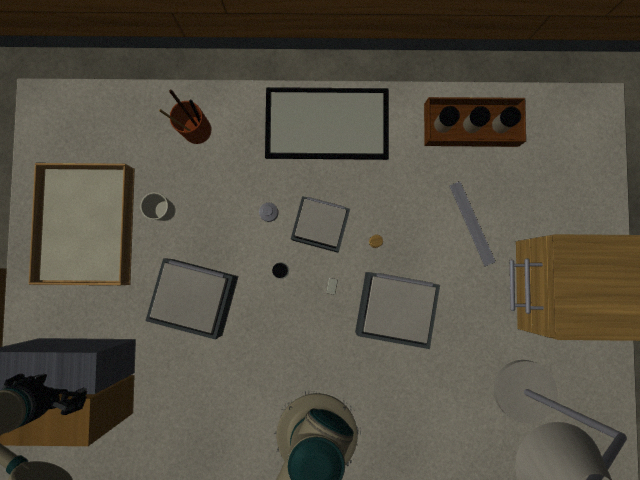

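View pics/side0.png

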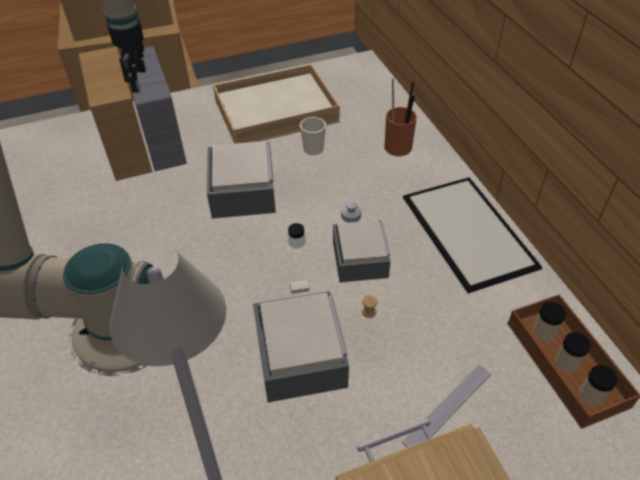

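The smallest box is the middle one: top view about (col 320, row 224), side view about (col 360, row 250). I'll fit its pose from the marks.

```bash
cat > h.py <<'E'
from rig import manip, eyes, recognise, regions_of, mark_of
import cv2, numpy as np
from scipy.optimize import least_squares
from scipy.spatial.transform import Rotation as R
PTS={'power_box':[0,0,0],'cover_press':[-.028,0,.070],'cover_hinge':[.052,0,.066]}
def w(p,q):
    x,y,a=q; c,s=np.cos(a),np.sin(a); p=np.atleast_2d(p)
    return np.c_[x+c*p[:,0]-s*p[:,1], y+s*p[:,0]+c*p[:,1], p[:,2]]
def cam(p,st=None):
    if 'rvec' in p: return np.array(p['rvec']).ravel(),np.array(p['tvec']).ravel()
    q=st['ee_rot'];T=np.eye(4);T[:3,:3]=R.from_quat([q[1],q[2],q[3],q[0]]).as_matrix();T[:3,3]=st['position']
    M=np.linalg.inv(T@np.array(p['mount'])); return cv2.Rodrigues(M[:3,:3])[0].ravel(),M[:3,3]
def proj(P,c,K): return cv2.projectPoints(np.atleast_2d(P).astype(float),c[0],c[1],K,None)[0].reshape(-1,2)
def quad(z,hx0,hx1,hy): return np.array([[hx0,-hy,z],[hx1,-hy,z],[hx1,hy,z],[hx0,hy,z]])
E
python3 - <<'E'
from h import *
top=eyes.get_image('top');side=eyes.get_image('side')
exp={'top':(320,224),'side':(360,250)}
obs=[]
for n,p in (('top',top),('side',side)):
    for t in PTS:
        for d in mark_of(p,t):
            uv=np.array(d['point'][::-1])
            if np.hypot(*(uv-exp[n]))<45: print(n,t,uv,d['confidence']); obs.append((p,t,uv,d['confidence']))
f=lambda q:np.concatenate([(proj(w(PTS[t],q),cam(p),p['K'])[0]-uv) for p,t,uv,c in obs])
r=least_squares(f,[.6,0,0],loss='soft_l1');print(r.x,f(r.x).round(1))
for n,p in (('top',top),('side',side)):
    im=cv2.resize(p['frame'][:,:,::-1],None,fx=4,fy=4,interpolation=cv2.INTER_CUBIC)
    for Q,col in ((quad(.07,-.048,.052,.057),(0,0,255)),(quad(.06,-.058,.058,.065),(0,255,0)),(quad(0,-.058,.058,.065),(255,0,0))):
        cv2.polylines(im,[np.int32(proj(w(Q,r.x),cam(p),p['K'])*4+1.5)],True,col,1)
    cx,cy=exp[n];cx*=4;cy*=4
    cv2.imwrite(f'pics/fit_{n}.png',im[cy-200:cy+200,cx-200:cx+200])
    print(n,cam(p))
E
```

```text
top power_box [318.  226.4] 0.78
top cover_press [319. 232.] 0.82
top cover_hinge [325.7 205.9] 0.88
side cover_press [346.2 237.7] 0.86
side cover_hinge [382.  236.4] 0.87
[ 0.55366165 -0.00084538 -0.33127159] [ 0.4 -0.4 -4.3  1.4 -0.7 -1.3  0.7  0.7 -0.5  2.1]
top (array([ 2.19506702, -2.1744602 ,  0.07482474]), array([-0.00867832,  0.50954713,  1.23681551]))
side (array([ 2.36532096, -0.44182967,  0.16357912]), array([-0.44092367,  0.19677939,  1.32731732]))
```

```bash
python3 -c "
import cv2,numpy as np
cv2.imwrite('pics/fit.png',np.hstack([cv2.imread('pics/fit_top.png'),cv2.imread('pics/fit_side.png')]))"
```

```text
(no output)
```

View pics/fit.png

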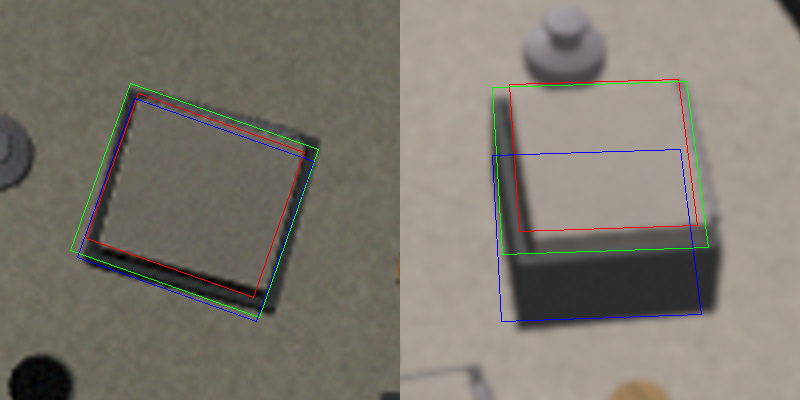

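```bash
python3 - <<'E'
from h import *
p=eyes.get_image('wrist');print(np.array(p['mount']).round(3),p['K'][0,0])
top=eyes.get_image('top')
# refine with hand-read rim corners in crop
uv=np.array([[132,85],[318,138],[272,312],[82,257]])/4+np.array([270,174])
rim=np.array([[.058,.065,.06],[.058,-.065,.06],[-.058,-.065,.06],[-.058,.065,.06]])
f=lambda q:(proj(w(rim,q),cam(top),top['K'])-uv).ravel()
r=least_squares(f,[.55,0,-.3]);print(r.x,f(r.x).round(1))
s=manip.get_state();q=s['ee_rot'];Rm=R.from_quat([q[1],q[2],q[3],q[0]]).as_matrix()
print(Rm.T@(np.array([.47,0.02,.27])-s['position'])*1000)
E
```

```text
[[ 1.     0.     0.001 -0.001]
 [-0.001  0.959  0.283 -0.071]
 [-0.001 -0.283  0.959 -0.179]
 [ 0.     0.     0.     1.   ]] 347.7780654842158
[ 0.55425089 -0.00576088 -0.26645165] [-0.6  0.2  0.7  0.4  0.3 -0.4 -0.4 -0.2]
[-409.586721    440.3723033   -73.78805556]
```

```bash
python3 -m inch '[[-1,-26,28,-5,0],[-1,-26,28,-5,0],[-1,-26,28,-5,0],[-1,-26,28,-5,0],[-1,-26,28,-5,0],[-1,-26,28,-5,0],[-1,-26,28,-5,0],[-1,-26,28,-5,0],[-1,-26,28,-5,0],[-1,-26,28,-5,0],[-1,-26,28,-5,0],[-1,-26,28,-5,0],[-1,-26,28,-5,0],[-1,-26,28,-5,0],[-1,-26,28,-5,0],[-1,-20,20,-5,0],[-1,0,0,0,0],[-1,0,0,0,0]]'
cat > look.py <<'E'
from h import *
import sys
name=sys.argv[1]
st=manip.get_state();p=eyes.get_image('wrist')
cv2.imwrite(f'pics/{name}.png',p['frame'][:,:,::-1])
print(st['clock'],st['position'].round(4),st['contact_force'].round(1))
for t in sys.argv[2:]:
    print(t,[([round(v) for v in d['point'][::-1]],round(d['confidence'],2)) for d in mark_of(p,t)])
E
python3 look.py w1 power_box cover_press cover_hinge
```

```text
clock: 2.6
position: [0.4843, -0.003, 0.2791]
ee_rot: [0.003, 0.808, 0.589, 0.005]
contact_force: [0.0, 0.0, -0.5]
width: -0.0003
2.6 [ 0.4843 -0.003   0.2791] [ 0.   0.  -0.5]
power_box [([330, 246], 0.93), ([558, 2], 0.88), ([124, 131], 0.56)]
cover_press [([55, 83], 0.86), ([332, 242], 0.66)]
cover_hinge [([334, 299], 0.7), ([612, 57], 0.7), ([97, 204], 0.59)]
```

View pics/w1.png

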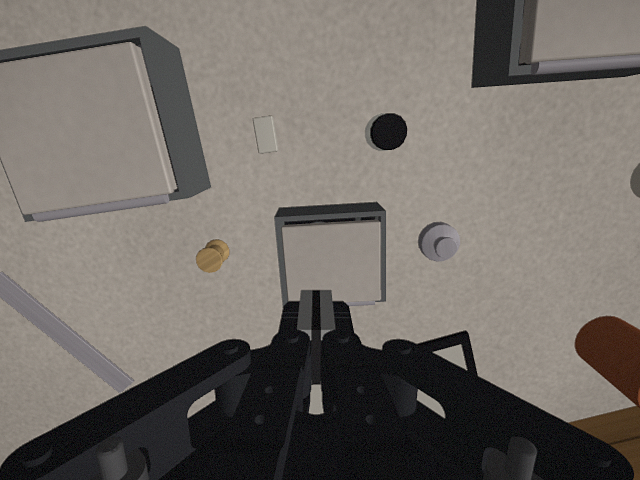

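```bash
cat > ov.py <<'E'
from h import *
import sys
def overlay(name,q,p,st,crop,s=6):
    c=cam(p,st);x0,y0,x1,y1=crop
    im=cv2.resize(p['frame'][y0:y1,x0:x1,::-1],None,fx=s,fy=s,interpolation=cv2.INTER_CUBIC)
    for Q,col in ((quad(.07,-.048,.052,.057),(0,0,255)),(quad(.06,-.058,.058,.065),(0,255,0)),(quad(0,-.058,.058,.065),(255,0,0))):
        u=(proj(w(Q,q),c,p['K'])-[x0,y0]+.5)*s; cv2.polylines(im,[np.int32(u)],True,col,1)
    cv2.imwrite(f'pics/{name}.png',im)
E
python3 - <<'E'
from ov import *
st=manip.get_state();p=eyes.get_image('wrist')
overlay('w1o',[.5543,-.0058,-.2665],p,st,(265,195,395,295))
E
```

```text
(no output)
```

View pics/w1o.png

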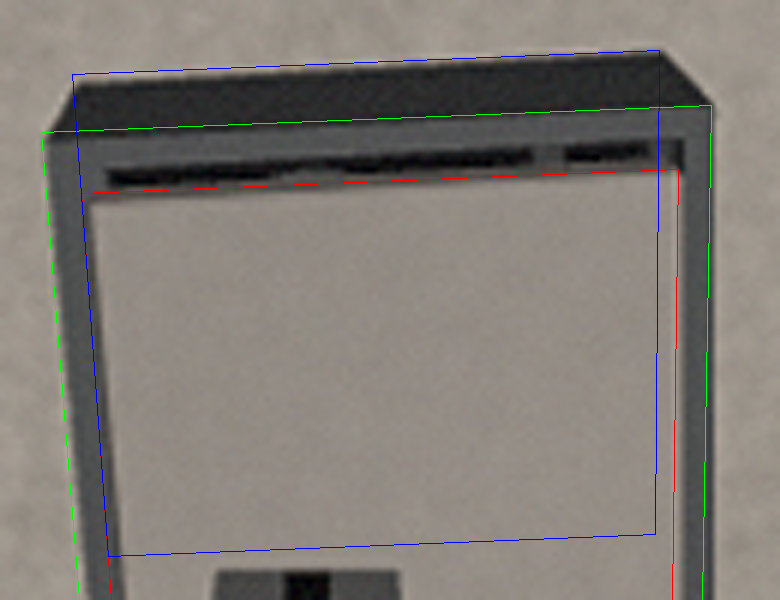

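```bash
python3 - <<'E'
from h import *
st=manip.get_state();p=eyes.get_image('wrist');c=cam(p,st)
uv=np.array([[80,87],[660,51],[45,138],[713,105],[88,203],[680,172]])/6-.5+[265,195]
P=np.array([[-.058,-.065,0],[-.058,.065,0],[-.058,-.065,.06],[-.058,.065,.06],[-.048,-.057,.07],[-.048,.057,.07]])
f=lambda q:(proj(w(P,q),c,p['K'])-uv).ravel()
r=least_squares(f,[.55,0,-.3]);q=r.x;print(q,f(q).round(1))
Q=st['ee_rot'];Rm=R.from_quat([Q[1],Q[2],Q[3],Q[0]]).as_matrix();print(Rm.round(4))
for n,t in (('press',[-.028,0,.07]),('hinge',[.052,0,.066]),('reset',[-.026,-.015,.052])):
    W=w(t,q)[0];print(n,W.round(4),'tool delta mm',(Rm.T@(W-st['position'])*1000).round(1))
print('tool y yaw',np.arctan2(Rm[1,1],Rm[0,1]))
E
```

```text
[ 0.55572532 -0.00458618 -0.25249477] [-0.7 -0.7  0.4  0.   0.   0.7  0.2  0.2 -0.4 -0.   0.4 -0.2]
[[ 0.3023  0.9532  0.0103]
 [ 0.9532 -0.3023  0.0016]
 [ 0.0046  0.0093 -0.9999]]
press [0.5286 0.0024 0.07  ] tool delta mm [ 15.6  40.5 209.5]
hinge [ 0.6061 -0.0176  0.066 ] tool delta mm [ 19.9 120.3 214.3]
reset [ 0.5268 -0.0126  0.052 ] tool delta mm [  0.6  43.1 227.5]
tool y yaw -0.3071510378711502
```

```bash
python3 -m inch '[[-1,6,12,25,-3.1],[-1,5,12,25,0],[-1,4,10,30,0],[-1,3,5,35,0],[-1,0,0,35,0],[-1,0,0,25,0],[-1,0,0,15,0],[-1,0,0,0,0]]'
cat > rel.py <<'E'
from h import *
q0=[.5557,-.0046,-.2525]
st=manip.get_state();Q=st['ee_rot'];Rm=R.from_quat([Q[1],Q[2],Q[3],Q[0]]).as_matrix()
c,s=np.cos(q0[2]),np.sin(q0[2]);d=st['position']-[q0[0],q0[1],0]
print('t',round(float(st['clock']),2),'TCP in box mm',(np.array([c*d[0]+s*d[1],-s*d[0]+c*d[1],d[2]])*1000).round(1),'F',st['contact_force'].round(1))
for n,t in (('press',[-.028,0,.07]),('hinge',[.052,0,.066]),('reset',[-.026,-.015,.052])):
    print(n,'tool delta',(Rm.T@(w(t,q0)[0]-st['position'])*1000).round(1))
print('yaw err deg',np.degrees(np.arctan2(Rm[1,1],Rm[0,1])-q0[2]).round(2))
E
python3 rel.py
```

```text
clock: 3.57
position: [0.5304, 0.0162, 0.0872]
ee_rot: [0.006, 0.785, 0.619, 0.009]
contact_force: [-0.2, -0.9, -0.2]
width: -0.0001
t 3.57 TCP in box mm [-29.7  13.8  87.2] F [-0.2 -0.9 -0.2]
press tool delta [-14.    1.1  17.1]
hinge tool delta [-15.4  80.9  22.9]
reset tool delta [-29.1   2.4  35.1]
yaw err deg 0.97
```

```bash
python3 -m inch '[[-1,-7,0.5,4,0.9],[-1,-7,0.5,4,0],[-1,0,0,3,0],[-1,0,0,0,0]]'; python3 rel.py
```

```text
clock: 3.9
position: [0.5289, 0.003, 0.0777]
ee_rot: [0.008, 0.789, 0.614, 0.01]
contact_force: [-0.3, 0.8, -0.3]
width: 0.0003
t 3.9 TCP in box mm [-27.9   0.7  77.7] F [-0.3  0.8 -0.3]
press tool delta [-0.7 -0.3  7.7]
hinge tool delta [-1.1 79.6 13.7]
reset tool delta [-15.9   1.2  25.7]
yaw err deg 0.21
```

```bash
python3 -m inch '[[-1,0,0,3,0],[-1,0,0,3,0],[-1,0,0,3,0],[-1,0,0,3,0],[-1,0,0,3,0]]'; python3 rel.py|head -1
```

```text
clock: 4.32
position: [0.5326, 0.0021, 0.0656]
ee_rot: [0.011, 0.79, 0.613, 0.014]
contact_force: [0.6, 0.5, 0.1]
width: 0.0002
t 4.32 TCP in box mm [-24.    0.7  65.6] F [0.6 0.5 0.1]
```

```bash
python3 -m inch '[[-1,0,-1.5,2,0],[-1,0,-1.5,2,0]]'; python3 rel.py|head -1;  python3 -m inch '[[-1,0,-1,2,0],[-1,0,-1,2,0]]'; python3 rel.py|head -1
```

```text
clock: 4.48
position: [0.5299, 0.0029, 0.0609]
ee_rot: [0.011, 0.79, 0.613, 0.014]
contact_force: [0.2, -0.6, 0.2]
width: 0.0003
t 4.48 TCP in box mm [-26.8   0.8  60.9] F [ 0.2 -0.6  0.2]
clock: 4.65
position: [0.5276, 0.0036, 0.0561]
ee_rot: [0.01, 0.79, 0.613, 0.013]
contact_force: [0.2, -0.6, -0.9]
width: 0.0004
t 4.65 TCP in box mm [-29.3   0.9  56.1] F [ 0.2 -0.6 -0.9]
```

```bash
python3 look.py w2 cover_press power_box; python3 - <<'E'
from h import *
p=eyes.get_image('side');cv2.imwrite('pics/s2.png',cv2.resize(p['frame'][180:330,280:440,::-1],None,fx=4,fy=4))
E
```

```text
4.65 [0.5276 0.0036 0.0561] [ 0.2 -0.6 -0.9]
cover_press [([317, 292], 0.72)]
power_box [([316, 283], 0.77)]
```

View pics/w2.png

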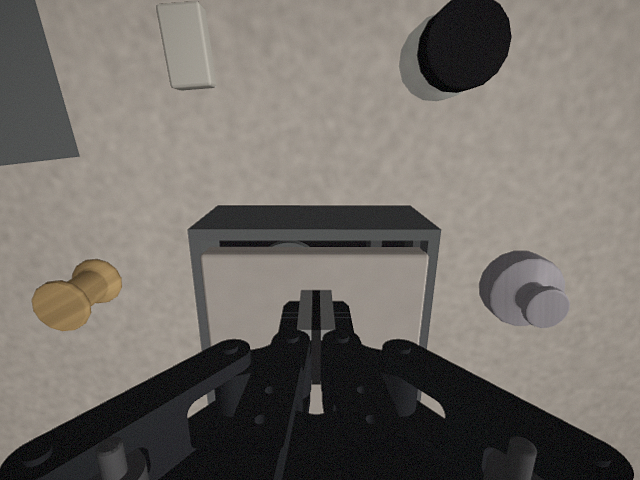

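View pics/s2.png

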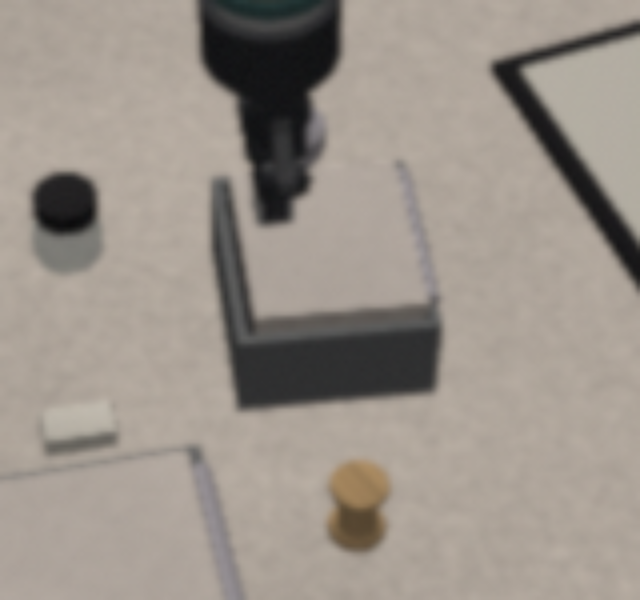

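```bash
python3 - <<'E'
from ov import *
st=manip.get_state();p=eyes.get_image('wrist')
overlay('w2o',[.5557,-.0046,-.2525],p,st,(180,195,450,345),3)
P=[]
for a in (0,-.05,-.09,-.1):
    ca,sa=np.cos(a),np.sin(a)
    pts=[[.052-.1*ca-.004*0-.004*sa*-1*0, y, .066+.1*sa+.004*ca] for y in (-.057,.057)]
    print(a,proj(w(pts,[.5557,-.0046,-.2525]),cam(p,st),p['K']).round(1).tolist())
E
```

```text
0 [[200.0, 252.9], [429.4, 252.9]]
-0.05 [[203.1, 249.8], [426.3, 249.8]]
-0.09 [[205.4, 247.8], [423.8, 247.8]]
-0.1 [[206.0, 247.3], [423.2, 247.3]]
```

View pics/w2o.png

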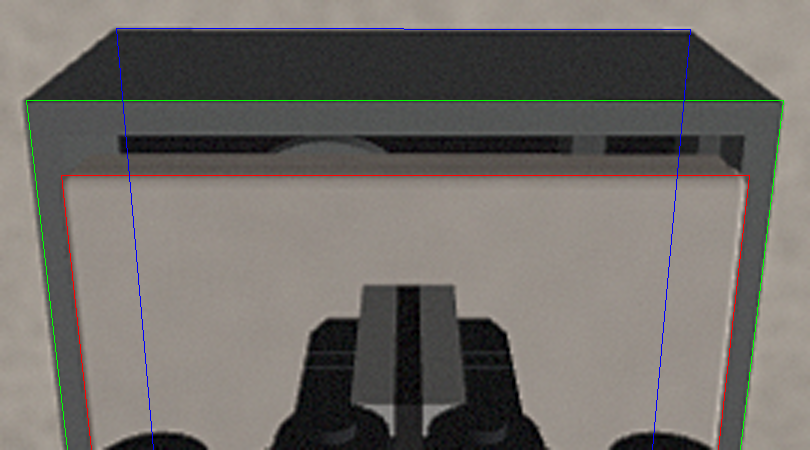

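```bash
python3 - <<'E'
from h import *
st=manip.get_state();p=eyes.get_image('wrist');c=cam(p,st);M=np.linalg.inv(np.array(p['mount']))
for z in (0,-.01,-.0187,-.03):
  for y in (-.011,0,.011):
    v=M@[0,y,z,1];u=p['K']@v[:3];print(z,y,(u[:2]/u[2]).round(1))
q=[.5557,-.0046,-.2525]
print(proj(w([-.028,0,.07],q),c,p['K']),st['width'],st['qpos'].round(3))
E
```

```text
0 -0.011 [316.5 258. ]
0 0 [316.4 276.9]
0 0.011 [316.4 295.2]
-0.01 -0.011 [316.5 264.2]
-0.01 0 [316.5 284. ]
-0.01 0.011 [316.5 303.1]
-0.0187 -0.011 [316.6 270.2]
-0.0187 0 [316.6 290.8]
-0.0187 0.011 [316.5 310.7]
-0.03 -0.011 [316.7 278.8]
-0.03 0 [316.6 300.7]
-0.03 0.011 [316.6 321.8]
[[314.97258069 288.93954319]] 8.577740246917204e-06 [-0.129  0.307  1.844  0.005  0.957 -1.453]
```

```bash
python3 -m inch '[[-1,0,0,3,0],[-1,0,0,3,0]]'|grep -E "pos|force"; python3 -m inch '[[-1,0,0,3,0],[-1,0,0,3,0]]'|grep -E "pos|force"; python3 look.py w3 cover_press
```

```text
position: [0.5292, 0.0033, 0.0511]
contact_force: [0.7, -0.7, 0.2]
position: [0.5296, 0.0033, 0.0447]
contact_force: [-0.7, 1.3, 0.2]
5.2833 [0.5296 0.0033 0.0447] [-0.7  1.3  0.2]
cover_press [([317, 301], 0.62)]
```

View pics/w3.png

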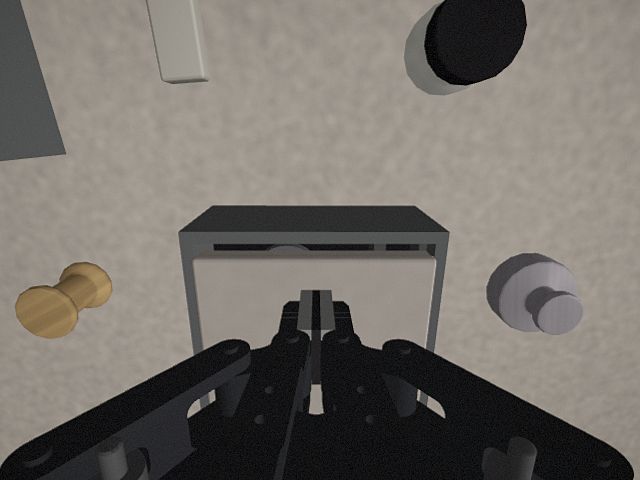

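```bash
python3 - <<'E'
from h import *
p=eyes.get_image('side')
for z in (.056,.07,.08,.09,.1): print(z,proj([.5276,.0036,z],cam(p),p['K']))
st=manip.get_state();print(proj(st['position'],cam(p),p['K']))
cv2.imwrite('pics/s3.png',cv2.resize(p['frame'][190:290,300:420,::-1],None,fx=6,fy=6))
E
```

```text
0.056 [[347.73841285 243.76995887]]
0.07 [[347.86017022 239.69936032]]
0.08 [[347.94824189 236.75494388]]
0.09 [[348.03724856 233.77926825]]
0.1 [[348.12720521 230.77183296]]
[[348.34928018 246.94426271]]
```

View pics/s3.png

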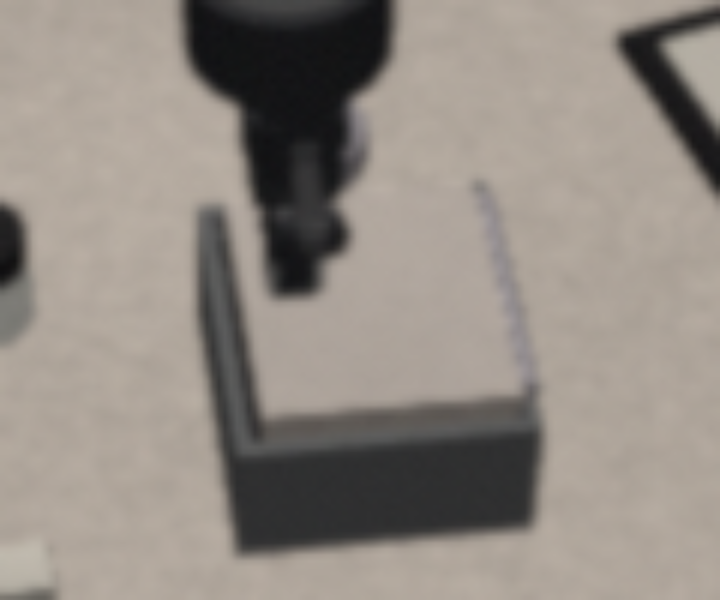

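The side view puts the real fingertip about 28 mm above the reported TCP, so it is just reaching the cover now. I'll go on in small steps and watch the force.

```bash
for i in 1 2 3; do :; done; python3 -m inch '[[-1,0,-0.5,2,0],[-1,0,-0.5,2,0]]'|grep -E "pos|force"; python3 -m inch '[[-1,0,-0.5,2,0]]'|grep -E "pos|force"; python3 -m inch '[[-1,0,-0.5,2,0]]'|grep -E "pos|force"
```

```text
position: [0.529, 0.0035, 0.0406]
contact_force: [0.5, -0.4, -0.2]
position: [0.5286, 0.0036, 0.0385]
contact_force: [0.4, -0.1, -0.4]
position: [0.5282, 0.0038, 0.0363]
contact_force: [-0.1, -0.3, -0.2]
```

```bash
python3 -m inch '[[-1,0,-0.3,2,0],[-1,0,-0.3,2,0]]'|grep -E "pos|force"; python3 -m inch '[[-1,0,-0.3,2,0]]'|grep -E "pos|force"; python3 look.py w4;python3 - <<'E'
from h import *
p=eyes.get_image('side')
st=manip.get_state();print(proj(st['position'],cam(p),p['K']))
cv2.imwrite('pics/s4.png',cv2.resize(p['frame'][190:290,300:420,::-1],None,fx=6,fy=6))
E
```

```text
position: [0.528, 0.0038, 0.0323]
contact_force: [-0.0, 0.2, 2.6]
position: [0.528, 0.0038, 0.0304]
contact_force: [-0.5, -0.4, 3.9]
6.0167 [0.528  0.0038 0.0304] [-0.5 -0.4  3.9]
[[347.66756688 250.99209196]]
```

View pics/s4.png

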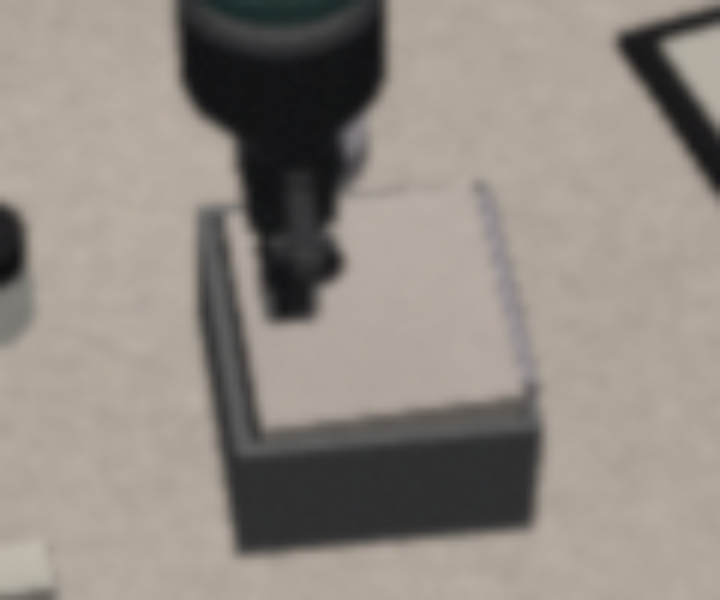

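View pics/w4.png

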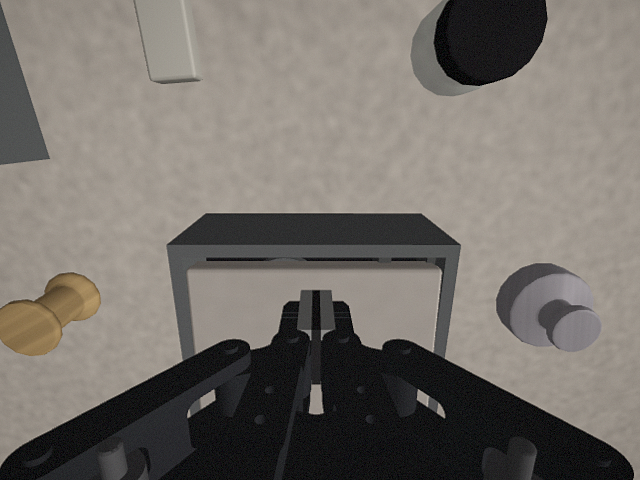

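```bash
python3 -m inch '[[-1,0,0,2,0]]'|grep -E "pos|force"; python3 -m inch '[[-1,0,0,1.5,0]]'|grep -E "pos|force"; python3 -m inch '[[-1,0,0,1,0]]'|grep -E "pos|force"
```

```text
position: [0.5281, 0.0038, 0.0285]
contact_force: [-1.2, -0.3, 3.4]
position: [0.5282, 0.0038, 0.027]
contact_force: [-0.2, -0.7, 3.0]
position: [0.5282, 0.0038, 0.0264]
contact_force: [-2.8, 0.0, 10.7]
```

```bash
python3 -m inch '[[-1,0,0,-8,0],[-1,0,-5,-30,0],[-1,0,-5,-40,0],[-1,0,-5,-40,0],[-1,0,0,-40,0],[-1,0,0,-40,0],[-1,0,0,-20,0],[-1,0,0,0,0],[-1,0,0,0,0],[-1,0,0,0,0],[-1,0,0,0,0],[-1,0,0,0,0],[-1,0,0,0,0],[-1,0,0,0,0],[-1,0,0,0,0],[-1,0,0,0,0],[-1,0,0,0,0],[-1,0,0,0,0],[-1,0,0,0,0],[-1,0,0,0,0]]'; python3 look.py w5 reset_top; python3 rel.py;python3 - <<'E'
from h import *
p=eyes.get_image('side')
cv2.imwrite('pics/s5.png',cv2.resize(p['frame'][170:290,290:430,::-1],None,fx=5,fy=5))
E
```

```text
clock: 8.03
position: [0.4973, 0.0092, 0.2431]
ee_rot: [0.003, 0.79, 0.613, 0.007]
contact_force: [-0.2, -1.2, 0.0]
width: -0.0003
8.0333 [0.4973 0.0092 0.2431] [-0.2 -1.2  0. ]
reset_top [([302, 237], 0.74)]
t 8.13 TCP in box mm [-60.   -1.2 243.2] F [-0.2 -0.6 -0.1]
press tool delta [ -0.2  29.5 173.6]
hinge tool delta [ -0.4 109.4 178.8]
reset tool delta [-15.3  31.2 191.6]
yaw err deg 0.12
```

View pics/w5.png

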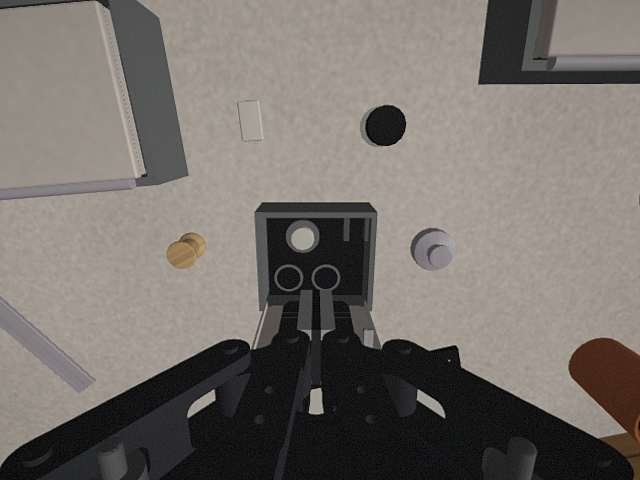

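View pics/s5.png

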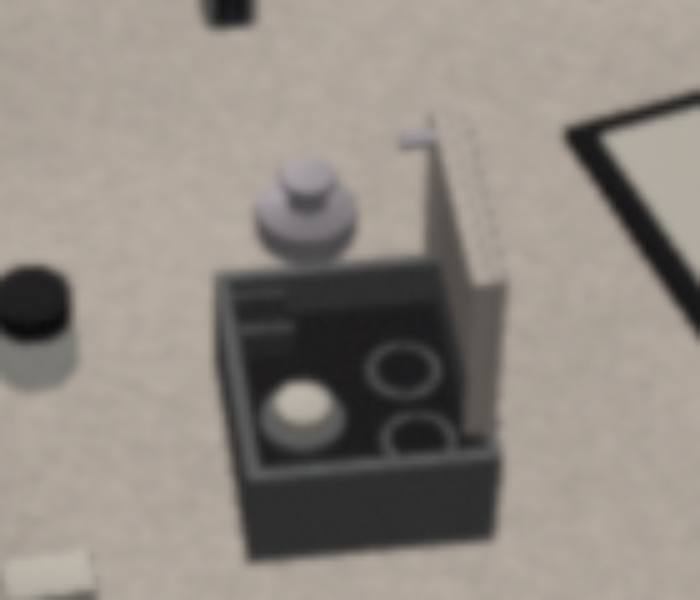

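```bash
python3 -m inch '[[-1,-6,10,20,0],[-1,-6,10,30,0],[-1,-3,8,35,0],[-1,0,2,35,0],[-1,0,0,30,0],[-1,0,0,20,0],[-1,0,-1,10,0],[-1,0,0,0,0]]'>/dev/null; python3 rel.py
```

```text
t 8.85 TCP in box mm [-21.1 -14.6  61.1] F [ 0.1 -0.8 -0.1]
press tool delta [14.7 -6.6 -8.9]
hinge tool delta [14.4 73.2 -2.7]
reset tool delta [-0.5 -5.2  9. ]
yaw err deg 0.14
```

```bash
python3 -m inch '[[-1,0,-3,10,0],[-1,0,-3,10,0],[-1,0,-1,8,0],[-1,0,-0.5,6,0],[-1,0,0,0,0]]'>/dev/null; python3 rel.py; python3 look.py w6
```

```text
t 9.27 TCP in box mm [-24.7 -14.   28.1] F [-0.6  0.3 -0.1]
press tool delta [ 14.4  -1.8 -41.9]
hinge tool delta [ 14.1  78.  -35.2]
reset tool delta [ -0.8  -0.5 -24. ]
yaw err deg 0.15
9.2667 [ 0.5282 -0.012   0.0281] [-0.6  0.3 -0.1]
```

View pics/w6.png

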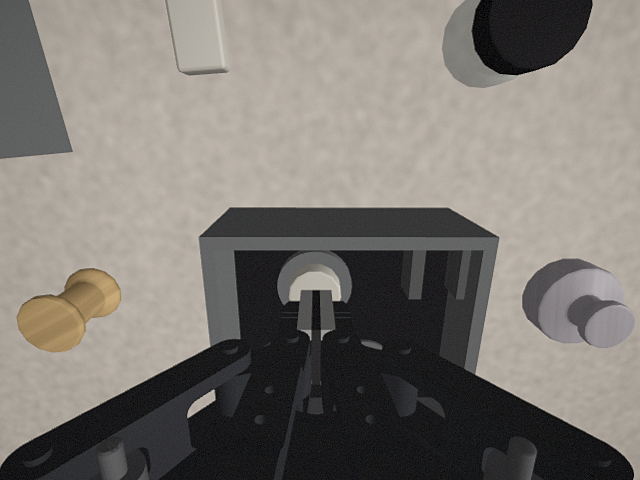

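```bash
python3 -m inch '[[-1,0,-0.5,4,0],[-1,0,-0.5,4,0],[-1,0,0,3,0]]'|grep -E "pos|force"; python3 -m inch '[[-1,0,-0.3,2,0],[-1,0,-0.3,2,0]]'|grep -E "pos|force"; python3 -m inch '[[-1,0,-0.3,2,0]]'|grep -E "pos|force"
```

```text
position: [0.5308, -0.0122, 0.0193]
contact_force: [0.5, -0.0, 0.5]
position: [0.5309, -0.0122, 0.0153]
contact_force: [-0.0, 0.2, 2.8]
position: [0.5309, -0.0122, 0.0134]
contact_force: [-0.9, -0.4, 3.1]
```

```bash
python3 -m inch '[[-1,0,-0.3,2,0]]'|grep -E "pos|force"; python3 -m inch '[[-1,0,-0.3,1.5,0]]'|grep -E "pos|force";python3 -m inch '[[-1,0,0,1.5,0]]'|grep -E "pos|force"
```

```text
position: [0.531, -0.0122, 0.0116]
contact_force: [-1.6, -0.4, 4.4]
position: [0.531, -0.0122, 0.0109]
contact_force: [-4.9, -0.2, 19.3]
position: [0.5311, -0.0122, 0.0109]
contact_force: [-5.6, -0.5, 20.5]
```

```bash
python3 -m inch '[[-1,0,0,-5,0],[-1,0,-3,-25,0],[-1,0,-4,-40,0],[-1,0,-2,-40,0],[-1,5,0,-40,0],[-1,5,0,-40,0],[-1,5,0,-10,0],[-1,0,0,0,0]]'>/dev/null; python3 rel.py;python3 - <<'E'
from h import *
p=eyes.get_image('side')
cv2.imwrite('pics/s6.png',cv2.resize(p['frame'][170:290,290:430,::-1],None,fx=5,fy=5))
E
python3 look.py w7 reset_top
```

```text
t 10.73 TCP in box mm [-4.170e+01 -2.000e-01  2.174e+02] F [0.6 0.4 0.1]
press tool delta [ -1.4   7.9 147.8]
hinge tool delta [ -1.6  87.7 154.9]
reset tool delta [-16.6   9.2 165.7]
yaw err deg 0.1
10.7833 [0.5152 0.0052 0.2167] [0.4 0.2 0.5]
reset_top [([303, 224], 0.91), ([316, 298], 0.22)]
```

View pics/s6.png

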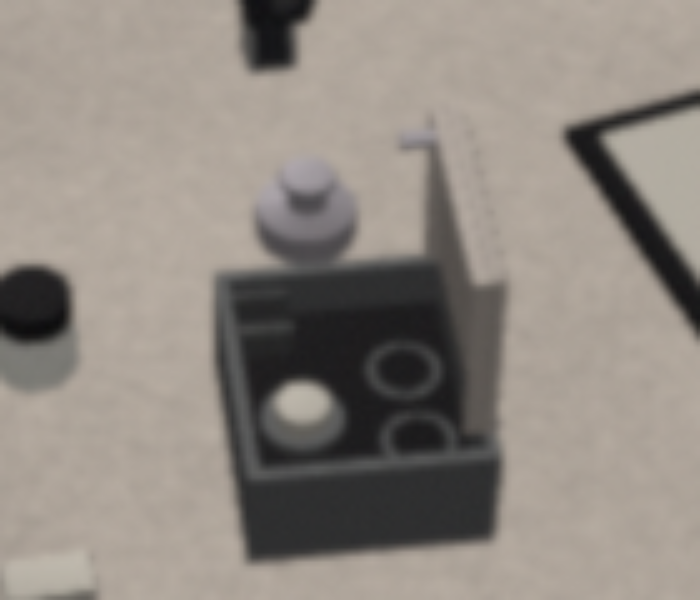

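```bash
python3 -m inch '[[-1,0,15,0,0],[-1,0,25,0,0],[-1,0,30,0,0],[-1,0,30,0,0],[-1,0,25,0,0],[-1,0,15,0,0],[-1,0,5,0,0],[-1,0,0,0,0]]'>/dev/null; python3 rel.py
```

```text
t 11.55 TCP in box mm [ 94.5  -5.3 192.3] F [-0.7 -0.5  0.4]
press tool delta [   4.8 -121.4  123.4]
hinge tool delta [  4.8 -41.4 126.7]
reset tool delta [ -10.2 -119.3  141.3]
yaw err deg -0.01
```

```bash
python3 -m inch '[[-1,2,0,10,0],[-1,2,0,20,0],[-1,1,0,20,0],[-1,0,0,15,0],[-1,0,0,7,0],[-1,0,0,0,0]]'>/dev/null; python3 rel.py;python3 - <<'E'
from h import *
p=eyes.get_image('side')
cv2.imwrite('pics/s7.png',cv2.resize(p['frame'][150:290,290:450,::-1],None,fx=4,fy=4))
E
```

```text
t 12.05 TCP in box mm [ 82.6  -0.2 109.8] F [-0.2 -0.2  0.8]
press tool delta [ 1.000e-01 -1.096e+02  4.260e+01]
hinge tool delta [  0.1 -29.5  44.6]
reset tool delta [ -14.9 -107.1   60.5]
yaw err deg -0.02
```

View pics/s7.png

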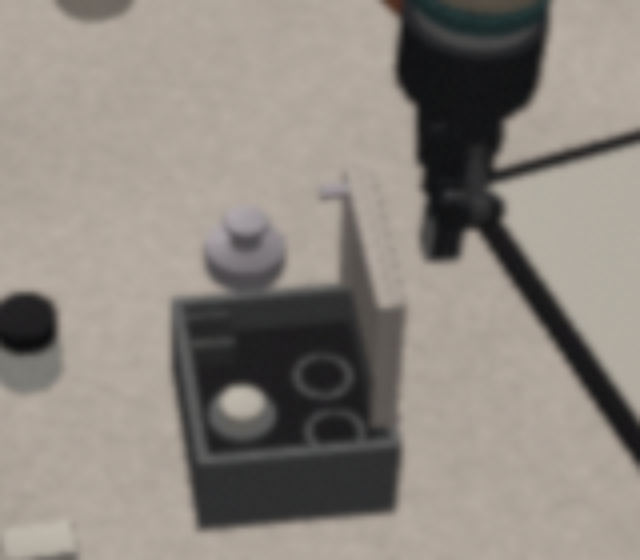

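```bash
python3 -m inch '[[-1,0,-6,0,0],[-1,0,-6,0,0],[-1,0,-6,0,0],[-1,0,-6,0,0],[-1,0,-6,0,0],[-1,0,-6,0,0]]'>/dev/null; python3 rel.py|head -1
```

```text
t 12.6 TCP in box mm [4.750e+01 1.000e-01 1.159e+02] F [ 1.1 -0.5 -1.1]
```

```bash
python3 -m inch '[[-1,0,-6,3,0],[-1,0,-6,4,0],[-1,0,-6,4,0],[-1,0,-5,4,0]]'>/dev/null; python3 rel.py|head -1;python3 - <<'E'
from h import *
p=eyes.get_image('side')
cv2.imwrite('pics/s8.png',cv2.resize(p['frame'][150:290,290:450,::-1],None,fx=4,fy=4))
E
```

```text
t 12.93 TCP in box mm [ 24.5   0.4 103.9] F [ 0.1 -0.8  3. ]
```

View pics/s8.png

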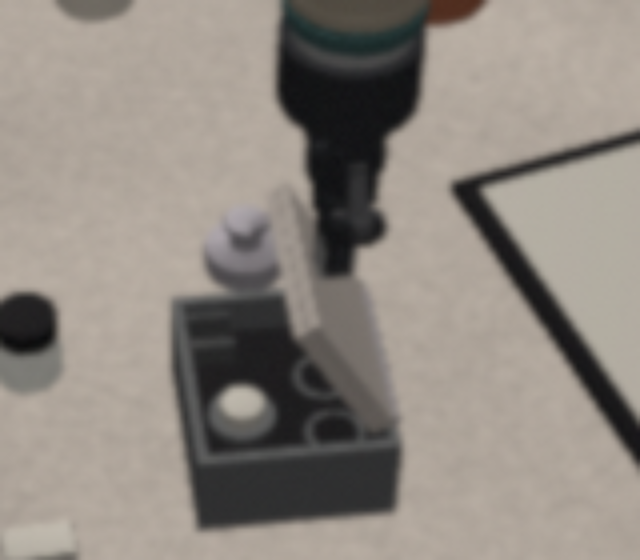

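```bash
python3 -m inch '[[-1,0,-6,5,0],[-1,0,-6,5,0],[-1,0,-5,5,0]]'>/dev/null; python3 rel.py|head -1; python3 -m inch '[[-1,0,-6,6,0],[-1,0,-5,6,0],[-1,0,-4,6,0]]'>/dev/null; python3 rel.py|head -1
```

```text
t 13.23 TCP in box mm [ 4.8  0.5 87.6] F [1.3 0.4 2.4]
t 13.48 TCP in box mm [-10.4   0.6  67.8] F [ 2.1 -1.5  1.3]
```

```bash
python3 -m inch '[[-1,0,-4,6,0],[-1,0,-4,6,0],[-1,0,-4,5,0]]'>/dev/null; python3 rel.py|head -1; python3 -m inch '[[-1,0,-3,4,0],[-1,0,-1,4,0]]'>/dev/null; python3 rel.py|head -1
```

```text
t 13.73 TCP in box mm [-22.1   0.7  48.8] F [ 2.4 -1.4  2.3]
t 13.9 TCP in box mm [-27.6   0.7  39.5] F [ 2.2 -0.4  2.4]
```

Now the slow press.

```bash
python3 -m inch '[[-1,0,-0.5,3,0],[-1,0,-0.5,3,0],[-1,0,0,2,0]]'|grep force; python3 rel.py|head -1; python3 -m inch '[[-1,0,0,2,0]]'|grep -E "pos|force"; python3 -m inch '[[-1,0,0,1.5,0]]'|grep -E "pos|force"
```

```text
contact_force: [0.9, -0.1, 2.5]
t 14.15 TCP in box mm [-29.4   0.8  30.4] F [ 0.9 -0.1  2.5]
position: [0.5274, 0.0035, 0.0283]
contact_force: [1.7, -2.2, 2.9]
position: [0.5275, 0.0035, 0.0268]
contact_force: [-0.2, 0.7, 10.5]
```

```bash
python3 -m inch '[[-1,0,0,0.5,0],[-1,0,0,-4,0],[-1,0,0,-8,0],[-1,0,-3,-25,0],[-1,0,-5,-40,0],[-1,0,-5,-40,0],[-1,0,-5,-40,0],[-1,0,0,-40,0],[-1,0,0,0,0],[-1,0,0,0,0],[-1,0,0,0,0],[-1,0,0,0,0],[-1,0,0,0,0],[-1,0,0,0,0],[-1,0,0,0,0],[-1,0,0,0,0],[-1,0,0,0,0],[-1,0,0,0,0],[-1,0,0,0,0],[-1,0,0,0,0]]'>/dev/null; python3 rel.py|head -1;python3 - <<'E'
from ov import *
st=manip.get_state();p=eyes.get_image('wrist')
overlay('w9',[.5557,-.0046,-.2525],p,st,(240,190,400,320),4)
p=eyes.get_image('side')
cv2.imwrite('pics/s9.png',cv2.resize(p['frame'][150:290,290:450,::-1],None,fx=4,fy=4))
p=eyes.get_image('top');cv2.imwrite('pics/t9.png',p['frame'][:,:,::-1])
E
```

```text
t 15.98 TCP in box mm [-64.4  -1.4 221.5] F [ 0.3  0.2 -0.2]
```

View pics/w9.png

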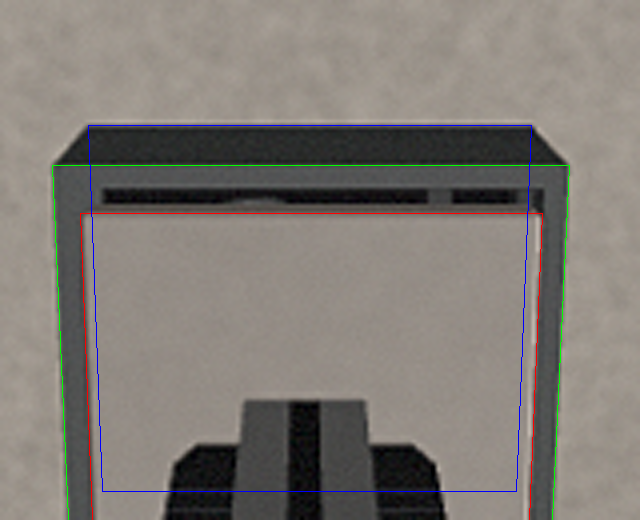

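View pics/s9.png

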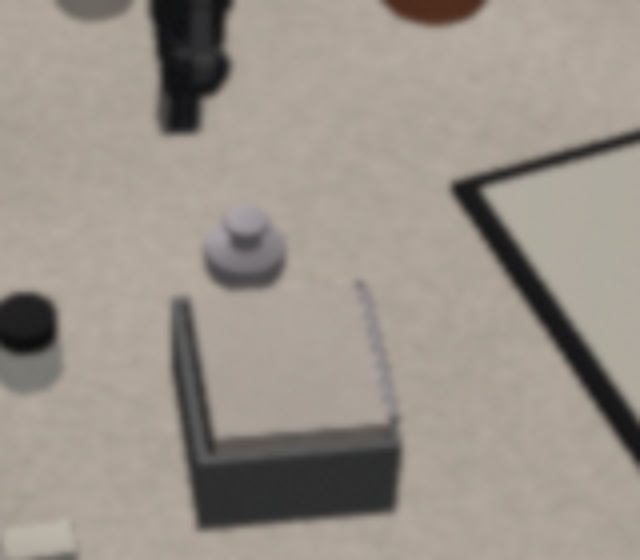

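View pics/t9.png

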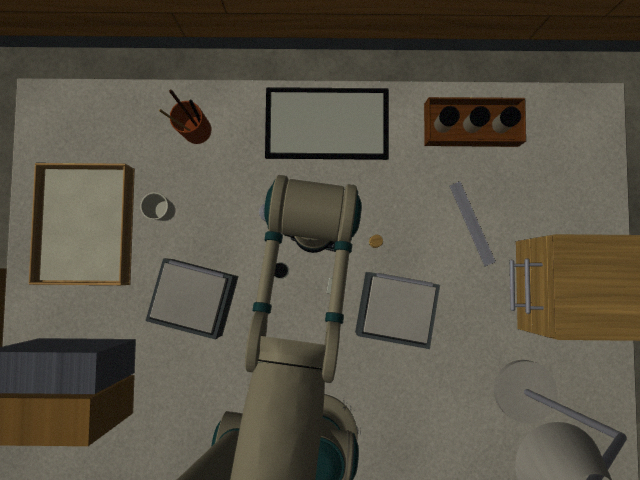

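The cover outline matches the latched-shut model more than 1.5 s after release, and the robot is clear of everything. Handing in.

```bash
python3 -c "
from rig import manip
print(manip.sign_off())"
```

```text
the job is handed in; nothing more can be done
None
```

I reset the smallest power box (the middle one of the three) and handed the job in after about 16 s of the 51 s allowed. `sign_off` gives no verdict, so what follows is from my own checks.

- **Open:** I pressed the white cover to its stop (10.7 N) and let go. The side and wrist views then showed it standing upright.
- **Reset:** I pushed the round button down to its stop. The force rose from about 4 N to about 20 N over the last millimetre.
- **Shut:** I pushed the cover over from the hinge side, pressed it to its stop (10.5 N) and backed away.
- **Last checks:** More than 1.5 s after release, the cover edge in the wrist view lay on the outline for latched shut (angle 0). The side view also showed it shut, and the contact force was zero. In the last views the cup, ruler, spool, jar and weight looked unmoved. The arm hid part of the eraser, but its visible part was in place.

**Disagreement:** The fingertips first touched the cover with the reported TCP about 35 mm lower than its stated position at the tips would give. The box fitted the given dimensions in both the wrist and top views. I therefore went by contact force and the side camera, and used the 35 mm offset for the rest of the job.

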